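Click the spade bits back onto their clip rail in size order

TASK

Put the three loose spade bits back on the sprung clip rail, one per clip, so that the blades step down in width from the wide bit already in the end clip, all blades pointing the same way as that one. Press each shank squarely down until it clicks fully home, but never so hard that the floating rail bottoms out, and leave the wide bit clipped in and the other things on the bench where they are.

Things in the scene. Friction and masses are not known exactly. Their poses are not given: they have to be found in the camera images.
- bit_18: Steel spade bit, blade 18 mm wide, narrowest of the four, lying loose on the bench. Origin: underside of the shank, below the balance point, which belongs over the clip; x from tail to blade, z up. Square tang 14 x 14 mm from x = -61 to -19 mm (grip here); hexagonal shank 14 mm across flats, flat side down, to x = 37; blade 6 mm thick at half height, to x = 77 (and a 7 mm point). About 175 g.
- bit_26: Steel spade bit, blade 26 mm wide, lying loose on the bench. Origin: underside of the shank, below the balance point, which belongs over the clip; x from tail to blade, z up. Square tang 14 x 14 mm from x = -66 to -24 mm (grip here); hexagonal shank 14 mm across flats, flat side down, to x = 32; blade 6 mm thick at half height, to x = 72 (and a 7 mm point). About 190 g.
- bit_34: Steel spade bit, blade 34 mm wide, lying loose on the bench. Origin: underside of the shank, below the balance point, which belongs over the clip; x from tail to blade, z up. Square tang 14 x 14 mm from x = -69 to -27 mm (grip here); hexagonal shank 14 mm across flats, flat side down, to x = 29; blade 6 mm thick at half height, to x = 69 (and a 7 mm point). About 205 g.
- bit_42: Steel spade bit, blade 42 mm wide, the widest of the four, already clicked home in clip3, an end clip of the rail. Origin: underside of the shank, below the balance point, which belongs over the clip; x from tail to blade, z up. Square tang 14 x 14 mm from x = -73 to -31 mm (grip here); hexagonal shank 14 mm across flats, flat side down, to x = 25; blade 6 mm thick at half height, to x = 65 (and a 7 mm point). About 220 g.
- bit_18_end (a point): Middle of the front edge of that bit's blade, at mid-thickness (7 mm above the level of the bit's origin); the +x end of the bit.
- bit_26_end (a point): Middle of the front edge of that bit's blade, at mid-thickness (7 mm above the level of the bit's origin); the +x end of the bit.
- bit_34_end (a point): Middle of the front edge of that bit's blade, at mid-thickness (7 mm above the level of the bit's origin); the +x end of the bit.
- bit_42_end (a point): Middle of the front edge of that bit's blade, at mid-thickness (7 mm above the level of the bit's origin); the +x end of the bit.
- rail_base: Wooden foot of the clip rail, 60 x 240 x 12 mm, fixed. Origin under its centre; y along the rail, x across it, roughly away from the robot. Above it floats an aluminium rail 24 mm wide (x), 232 mm long (y), its top 52 mm over the bench, with four identical spring clips 52 mm apart; bits lie across it, their x along this x.
- clip0 (a point): Middle of the floor of a spring clip, on the rail's top, axes as rail_base: the end clip farthest from the wide bit. Each clip: two sprung steel jaws 20 mm long (x) at y = +-10 mm, with inturned lips 12 mm apart, tops 13 mm over the floor. A bit laid in the mouth rests 8 to 9 mm over the floor; 10 to 18 N on it (more where friction is high) snaps it down, underside on the floor, top 1 mm over the lips.
- clip1 (a point): Middle of the floor of a spring clip, on the rail's top, axes as rail_base: next to clip0. Each clip: two sprung steel jaws 20 mm long (x) at y = +-10 mm, with inturned lips 12 mm apart, tops 13 mm over the floor. A bit laid in the mouth rests 8 to 9 mm over the floor; 10 to 18 N on it (more where friction is high) snaps it down, underside on the floor, top 1 mm over the lips.
- clip2 (a point): Middle of the floor of a spring clip, on the rail's top, axes as rail_base: beside the wide bit. Each clip: two sprung steel jaws 20 mm long (x) at y = +-10 mm, with inturned lips 12 mm apart, tops 13 mm over the floor. A bit laid in the mouth rests 8 to 9 mm over the floor; 10 to 18 N on it (more where friction is high) snaps it down, underside on the floor, top 1 mm over the lips.
- clip3 (a point): Middle of the floor of a spring clip, on the rail's top, axes as rail_base: the end clip that holds the wide bit. Each clip: two sprung steel jaws 20 mm long (x) at y = +-10 mm, with inturned lips 12 mm apart, tops 13 mm over the floor. A bit laid in the mouth rests 8 to 9 mm over the floor; 10 to 18 N on it (more where friction is high) snaps it down, underside on the floor, top 1 mm over the lips.
- rail (a joint): How far the rail has sunk on its springy feet (m): 0 up, 0.016 at the dead stop (reached at about 28 N). It stays up under the bits' weight, sinks about 1 mm for each 2 N of push, and rises again when let go.
- sanding_block: Cork sanding block, 70 x 110 x 34 mm, loose; origin under its centre.
- pencil: Flat carpenter's pencil, 180 x 14 x 8 mm, loose; origin under its middle, x along it.
- offcut: Wood offcut, 90 x 160 x 22 mm, loose; origin under its centre.
There are look-alikes about, which are no part of the job. Leave any brown or pink look-alike of the bit_42 alone.

How it is judged:
By the outcome, as a careful person would: the job done as asked, in the order asked, and still so for the second after the job is handed in, with the robot touching nothing.
It also fails if it takes over 72 s, if anything falls off the work surface, if the arm or the gripper's body presses on something with over 40 N, if the wrist force passes 120 N, or if a joint passes its speed limit or range.

ROBOT

A 7-joint arm with a two-finger parallel gripper is mounted at the origin on the work surface. World frame = base frame: x ahead of the robot, y to its left, z up, the work surface at z = 0. Lengths are in m, angles in degrees, forces in N, time in s.
With the tool pointing down it reaches from about 0.425 to 0.875 m from the base axis. Payload 4.7 kg.
Tool frame: the origin (TCP) lies at the very end of the fingers, on their centre line; the grasp point (between the pads) lies 19 mm behind it (pinch_z is the distance from the TCP to the grasp point, in m); z points along the fingers, y is the direction in which the jaws open and shut (so a half turn about z gives the same grasp; the last joint's range is limited). The gripper opens to 87 mm and grips with 3 to 60 N. Pads are 19 mm wide; open, the fingers measure 117 mm over their backs; the gripper's body (75 mm by 190 mm) begins 51 mm behind the grasp point.
Start: joints at [-65.884, 18.392, -4.016, 83.108, 1.295, 78.541, -3.26], TCP at [0.257, 0.597, 0.223] pointing down, gripper open.
Joint ranges: [-163.93, 163.93], [-17.29, 119.83], [-79.2, 71.16], [3.27, 140.29], [-89.18, 269.18], [5.43, 117.66], [-154.24, 154.24]. Speed limits (degrees/s): [147.25, 147.25, 180, 180, 180, 180, 180].

INTERFACE

Orientations are given as [roll, pitch, yaw] about the fixed x, y, z axes, in that order (R = Rz(yaw) Ry(pitch) Rx(roll)).
In Python, from cell import get_obs, read_camera, camera_params, sign_off, pinch_z gives the robot as it stands.
- The arm moves only by the shell command python3 -m handwheel 'ROWS' [FORCE]. ROWS is JSON, a list of rows, each a list of 5 numbers: the finger opening in m, from 0 to 0.087, then the shift along the tool's x, y, z in m, then the turn about the tool's z in rad. In form: [[jaw, tx, ty, tz, twist], ...]. A call has 1 to 20 rows; each row is the pose to reach, as a shift and turn from the pose commanded when the call began, along the tool's axes at that moment; what a row does not reach only later rows make up. A row lasts 1/10 s, in which the tool goes at most 50 mm and 8.59 degrees, less where a joint would pass 70% of its speed; a pose out of reach is approached as far as the arm can. A call with a gripper value outside its range is refused whole. The fingers move at their own pace and stop on an object; FORCE is the grip in N (left out, the last holds). Time passes only in rows, so rows that repeat a pose let the fingers close. It gives the time, the measured TCP pose, the force and the opening at its end, in the units of the state.
- get_obs(): the state, without advancing time (a new reading comes with each control period).
- read_camera(name): name is "side" or "top"; returns the picture (400x640x3 uint8, blue, green, red); there is no depth.
- camera_params(name): a dict with "camera_matrix" (3x3 intrinsics, pixels), "k1" (the pictures are not rectified: a ray, as slopes to the right and down, at radius r is drawn at 1 + k1 r^2 times it, then the intrinsics apply), "R" (3x3) and "t" (3): a world point X has camera coordinates R X + t. Camera axes: x right, y down, z forward; pixel columns grow to the right and rows downward; lengths in m; the calibration is good to about 2 mm. A picture is of the moment at which its call begins. camera_params takes no time and is no camera call.
- sign_off(): hands the job in, once; it reports no verdict.
The state is a dict: "time_s": time; "qpos": joint angles; "joint_velocities": joint speeds; "effort": joint torques, N m; "tool_pos": TCP position; "tool_rot": TCP orientation; "force": force on the tool from outside, world axes, zero at the start; "wrist_torque": the same for the moment, N m; "grip_width": finger opening in m.
Only numpy, scipy, OpenCV 4.12 (cv2) and the standard library are available. Lean on these libraries where they do the work, as an engineer would, in place of code of your own. Each camera call takes 0.05 s, during which the arm holds its last target.

## Working session

There is one attempt and no reset: what is moved stays moved. The work goes in short steps, Python scripts to look and compute and a shell command to move; the robot and the scene stay as the last step left them, time stands still between calls to the robot, and variables do not carry over. Pictures are saved under pics/ and viewed, and the job is handed in when it is done.

```bash
ls; mkdir -p pics; python3 - <<'E'
from cell import *
import cv2
print(get_obs(), pinch_z)
for n in("top","side"):
    cv2.imwrite(f"pics/{n}0.png",read_camera(n)); print(n,camera_params(n))
E
```

```text
pics
{'time_s': 0.0, 'qpos': array([-65.88323729,  18.43935573,  -4.0147689 ,  83.17491912,
         1.29408801,  78.54032794,  -3.25893649]), 'joint_velocities': array([ 0.05557087,  0.01162554,  0.03168854, -0.04875805,  0.02428968,
       -0.01575594,  0.01428786]), 'effort': array([-4.12465515e-04, -4.91285741e+01, -4.03520074e-01, -3.12522054e+01,
       -6.37146877e-02,  4.38310322e-02,  1.78518139e-04]), 'tool_pos': array([0.25702798, 0.59642203, 0.2214579 ]), 'tool_rot': array([-1.79890586e+02,  5.08102648e-03,  1.56693150e+02]), 'force': array([-0.65442697, -0.32306352, -0.27662998]), 'wrist_torque': array([ 0.00411258,  0.02835521, -0.02097137]), 'grip_width': 0.08722793137050303} 0.0187
top {'camera_matrix': array([[515.44192331,   0.        , 321.48654103],
       [  0.        , 515.44192331, 189.41620565],
       [  0.        ,   0.        ,   1.        ]]), 'k1': -0.12543092056720898, 'R': array([[ 0.02616427, -0.99932319,  0.02585736],
       [-0.98402521, -0.030303  , -0.17543124],
       [ 0.17609606, -0.02085426, -0.98415206]]), 't': array([0.01552014, 0.47714451, 1.31060117])}
side {'camera_matrix': array([[364.06430863,   0.        , 322.20982251],
       [  0.        , 364.06430863, 198.66416895],
       [  0.        ,   0.        ,   1.        ]]), 'k1': -0.07471037737930544, 'R': array([[ 0.80825633, -0.58880122,  0.0059014 ],
       [-0.44143458, -0.61253578, -0.65569461],
       [ 0.3896886 ,  0.52736424, -0.75500314]]), 't': array([-0.34526093,  0.28443137,  0.8168215 ])}
```

View pics/top0.png

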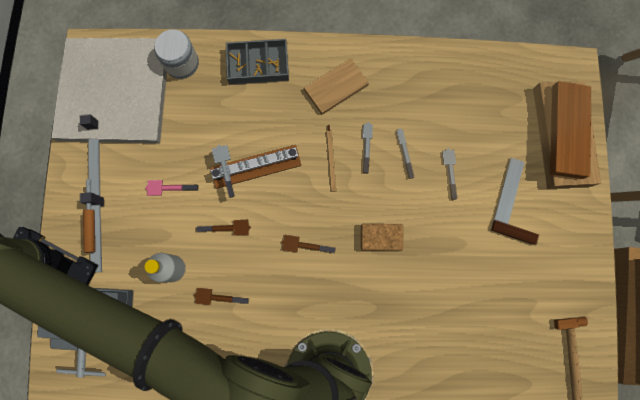

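View pics/side0.png

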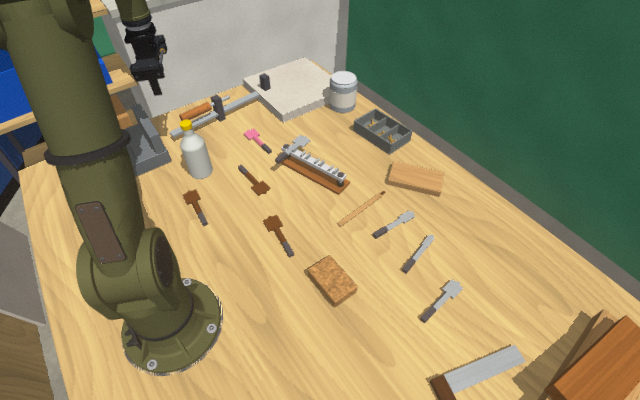

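The top picture shows the rail at about (255,166), with the wide bit at its left end (222,170). Three steel bits lie at (367,147), (404,153) and (449,173), blades up (+x). I'll zoom in.

```bash
python3 - <<'E'
import cv2
a=cv2.imread("pics/top0.png")
cv2.imwrite("pics/z1.png",cv2.resize(a[135:210,195:315],None,fx=6.5,fy=6.5,interpolation=cv2.INTER_CUBIC))
cv2.imwrite("pics/z2.png",cv2.resize(a[115:205,350:470],None,fx=6.5,fy=6.5,interpolation=cv2.INTER_CUBIC))
E
```

```text
(no output)
```

View pics/z1.png

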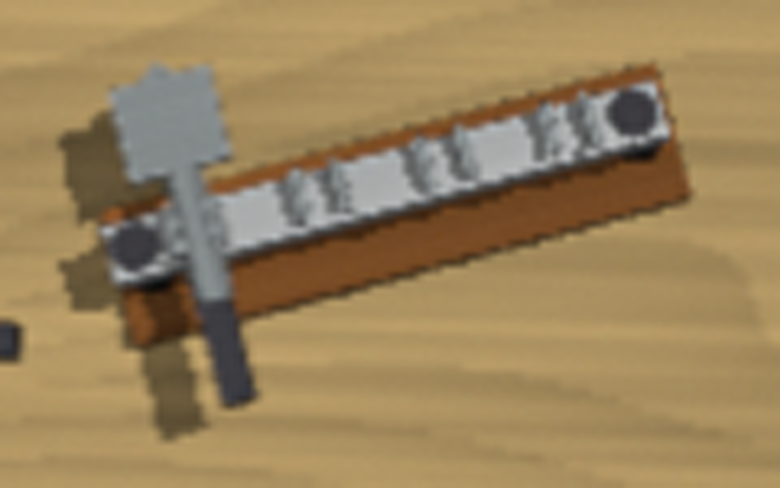

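View pics/z2.png

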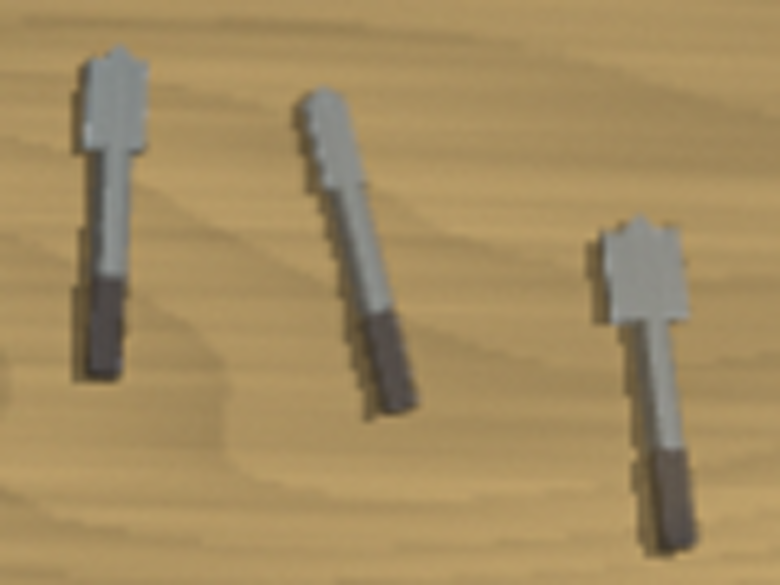

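```bash
cat > h.py <<'E'
import numpy as np, cv2
from cell import camera_params
from scipy.optimize import least_squares, minimize
P={n:camera_params(n) for n in("top","side")}
def proj(n,X):
    p=P[n]; X=np.atleast_2d(np.asarray(X,float))
    d=np.array([p["k1"],0,0,0,0.])
    return cv2.projectPoints(X,cv2.Rodrigues(p["R"])[0],p["t"],p["camera_matrix"],d)[0][:,0]
def back(n,uv,z):
    p=P[n]; uv=np.atleast_2d(np.asarray(uv,float))
    s=cv2.undistortPoints(uv[:,None],p["camera_matrix"],np.array([p["k1"],0,0,0,0.]))[:,0]
    r=np.c_[s,np.ones(len(s))]@p["R"]; c=-p["R"].T@p["t"]
    k=(z-c[2])/r[:,2]; return c+r*k[:,None]
def pose(x,y,yaw,L,z=0):
    c,s=np.cos(yaw),np.sin(yaw); L=np.atleast_2d(np.asarray(L,float))
    return np.c_[x+c*L[:,0]-s*L[:,1],y+s*L[:,0]+c*L[:,1],z+L[:,2]]
TANG={18:-61,26:-66,34:-69,42:-73}
def box(x0,x1,w,z0,z1): return [[a,b,c] for a in(x0,x1) for b in(-w/2,w/2) for c in(z0,z1)]
def parts(W):
    t=TANG[W]; mm=1e-3
    return [np.array(box(t,t+42,14,0,14))*mm, np.array(box(t+42,t+98,8,0,14)+box(t+42,t+98,16,7,7.01))*mm, np.array(box(t+98,t+138,W,4,10)+[[t+145,0,7]])*mm]
E
python3 - <<'E'
import cv2
a=cv2.imread("pics/side0.png")
cv2.imwrite("pics/z3.png",cv2.resize(a[130:200,265:365],None,fx=8,fy=8,interpolation=cv2.INTER_CUBIC))
E
```

```text
(no output)
```

View pics/z3.png

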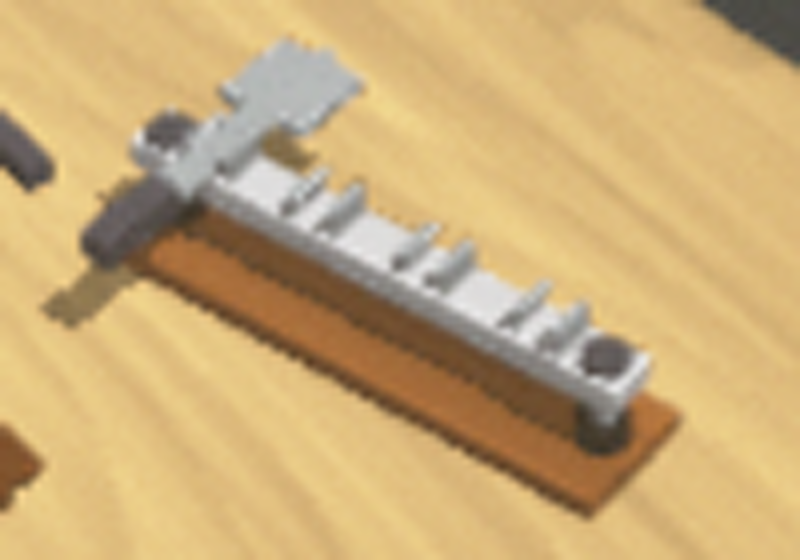

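```bash
cat > fit.py <<'E'
from h import *
def soft(img):
    h=cv2.cvtColor(img,cv2.COLOR_BGR2HSV); return np.clip((105-h[...,1].astype(float))/40,0,1)
def render(n,W,q,roi,z=0,S=8):
    x0,y0,x1,y1=roi; m=np.zeros(((y1-y0)*S,(x1-x0)*S),np.uint8)
    for p in parts(W):
        uv=proj(n,pose(*q,p,z)); uv=((uv-[x0,y0]+.5)*S-.5)
        cv2.fillPoly(m,[cv2.convexHull(np.round(uv*16).astype(np.int32))],255,shift=4)
    return cv2.resize(m,None,fx=1/S,fy=1/S,interpolation=cv2.INTER_AREA)/255.
def fit(n,img,W,q0,roi,z=0):
    a=soft(img)[roi[1]:roi[3],roi[0]:roi[2]]
    f=lambda v:((render(n,W,(v[0]/1e3,v[1]/1e3,np.radians(v[2])),roi,z)-a)**2).sum()
    v0=np.array([q0[0]*1e3,q0[1]*1e3,np.degrees(q0[2])])
    for st in(6,1.5):
        r=minimize(f,v0,method="Nelder-Mead",options=dict(initial_simplex=np.vstack([v0]+[v0+st*e for e in np.eye(3)]),xatol=.02,fatol=1e-3)); v0=r.x
    return r.x,r.fun
E
python3 - <<'E'
from fit import *
T=cv2.imread("pics/top0.png");S=cv2.imread("pics/side0.png")
for z,roi in (("26",(355,115,382,180)),("18",(390,120,420,185)),("34",(436,140,463,205))):
    # guess
    a=soft(T)[roi[1]:roi[3],roi[0]:roi[2]]; print(z,a.sum())
    ys,xs=np.nonzero(a>.5); xs=xs+roi[0];ys=ys+roi[1]
    b=back("top",np.c_[xs,ys],.007)[:,:2]; c=b.mean(0)
    w=np.linalg.svd(b-c)[2][0]; w*=np.sign(w[0]); yaw=np.arctan2(w[1],w[0])
    q=(c[0],c[1],yaw)
    for W in (18,26,34):
        v,e=fit("top",T,W,q,roi); print(W,v.round(1),round(e,2),end=" | ")
    v,_=fit("top",T,int(z),q,roi); q=(v[0]/1e3,v[1]/1e3,np.radians(v[2]))
    uv=proj("side",pose(*q,np.vstack(parts(int(z)))))
    r=[*(uv.min(0)-8).astype(int),*(uv.max(0)+9).astype(int)]
    print("side",fit("side",S,int(z),q,r))
# rail corners
o=lambda p,o_,s:(np.array(p)+.5)/s-.5+o_
tc=o([[100,230],[115,287],[655,82],[670,140]],[195,135],6.5)
b=back("top",tc,.052); print(b.round(4), b.mean(0))
print("len",np.linalg.norm(b[0]-b[2]),"wid",np.linalg.norm(b[0]-b[1]))
ft=o([[655,62],[692,200]],[195,135],6.5); print("foot",back("top",ft,.012))
m=back("top",tc,.052)
sc=o([[132,143],[652,357],[625,400]],[265,130],8); print("side",back("side",sc,.052))
print("foot side",back("side",o([[683,415],[590,512],[135,262]],[265,130],8),.012))
E
```

```text
26 359.79999999999995
18 [595.2 -92.3  -1.9] 48.16 | 26 [599.7 -92.2  -1.6] 11.7 | 34 [602.3 -92.2  -1.4] 32.92 | side (array([599.31548952, -91.09365847,  -1.77480745]), np.float64(29.325652633602463))
18 317.79999999999995
18 [ 583.7 -201.3   14.1] 9.68 | 26 [ 588.3 -200.2   13.8] 36.31 | 34 [ 590.4 -199.3   14.2] 79.82 | side (array([ 584.06066168, -199.48251296,   13.38190367]), np.float64(15.402245770857363))
34 390.0
18 [ 529.4 -327.1    5.9] 91.24 | 26 [ 533.7 -326.3    7. ] 53.1 | 34 [ 535.6 -326.2    6.3] 21.37 | side (array([ 536.04752235, -324.78479156,    5.81890417]), np.float64(13.776619088811996))
[[0.5175 0.3232 0.052 ]
 [0.4943 0.3156 0.052 ]
 [0.5859 0.1013 0.052 ]
 [0.5618 0.0944 0.052 ]] [0.53988745 0.20861824 0.052     ]
len 0.23212978469979328 wid 0.024451677129833798
foot [[0.60506722 0.10298582 0.012     ]
 [0.54626599 0.08547675 0.012     ]]
side [[0.4956277  0.31305075 0.052     ]
 [0.58710125 0.10202046 0.052     ]
 [0.56564561 0.09066388 0.052     ]]
foot side [[0.604004   0.1009641  0.012     ]
 [0.54555042 0.08268912 0.012     ]
 [0.4807784  0.29271823 0.012     ]]
```

```bash
cat > calc.py <<'E'
import sys,numpy as np
from cell import get_obs
def delta(targets):
    o=get_obs(); p=o["tool_pos"]; yaw=np.radians(o["tool_rot"][2])
    print("t",o["time_s"],"p",p.round(4),"rot",o["tool_rot"].round(2),"F",o["force"].round(1),"w",round(o["grip_width"],4))
    X=np.array([np.cos(yaw),np.sin(yaw),0]);Y=np.array([np.sin(yaw),-np.cos(yaw),0]);Z=np.array([0,0,-1])
    for x,y,z,w in targets:
        d=np.array([x,y,z])-p; tw=(np.degrees(yaw)-w+180)%360-180
        print("->",x,y,z,w," row:",[round(float(v),4) for v in (d@X,d@Y,d@Z)],"tw",round(np.radians(tw),4))
if __name__=="__main__": delta([list(map(float,a.split(","))) for a in sys.argv[1:]])
E
python3 - <<'E'
from h import *
print(back("top",[[152,267]],.15),back("side",[[186,126]],.15),back("side",[[200,172]],0))
E
python3 calc.py .5,.2,.2,80 .488,-.331,.1,6.1
```

```text
[[0.25832344 0.42769132 0.15      ]] [[0.26718159 0.45788444 0.15      ]] [[0.25511916 0.41761271 0.        ]]
t 0.1 p [0.257  0.5965 0.2216] rot [-1.7990e+02  1.0000e-02  1.5669e+02] F [0.3 0.2 0.6] w 0.0871
-> 0.5 0.2 0.2 80.0  row: [-0.38, -0.268, 0.0216] tw 1.3386
-> 0.488 -0.331 0.1 6.1  row: [-0.5791, -0.7604, 0.1216] tw 2.6284
```

```bash
python3 -m handwheel '[[0.04,-0.38,-0.268,0,1.34],[0.04,-0.38,-0.268,0,1.34],[0.04,-0.38,-0.268,0,1.34],[0.04,-0.38,-0.268,0,1.34],[0.04,-0.38,-0.268,0,1.34],[0.04,-0.38,-0.268,0,1.34],[0.04,-0.38,-0.268,0,1.34],[0.04,-0.38,-0.268,0,1.34],[0.04,-0.38,-0.268,0,1.34],[0.04,-0.579,-0.76,0.12,2.628],[0.04,-0.579,-0.76,0.12,2.628],[0.04,-0.579,-0.76,0.12,2.628],[0.04,-0.579,-0.76,0.12,2.628],[0.04,-0.579,-0.76,0.12,2.628],[0.04,-0.579,-0.76,0.12,2.628],[0.04,-0.579,-0.76,0.12,2.628],[0.04,-0.579,-0.76,0.12,2.628],[0.04,-0.579,-0.76,0.12,2.628],[0.04,-0.579,-0.76,0.12,2.628],[0.04,-0.579,-0.76,0.12,2.628]]' 40; python3 calc.py .488,-.331,.1,6.1 .488,-.331,.003,6.1
```

```text
time_s: 2.1
tool_pos: [0.4881, -0.3252, 0.1033]
tool_rot: [-180.0, -0.0, 6.2]
force: [0.1, -0.5, 0.5]
grip_width: 0.04
t 2.1 p [ 0.4881 -0.3252  0.1033] rot [-1.7998e+02 -1.0000e-02  6.1600e+00] F [ 0.1 -0.5  0.5] w 0.04
-> 0.488 -0.331 0.1 6.1  row: [-0.0007, 0.0057, 0.0033] tw 0.001
-> 0.488 -0.331 0.003 6.1  row: [-0.0007, 0.0057, 0.1003] tw 0.001
```

```bash
python3 -m handwheel '[[0.04,0,0,0,0],[0.04,0,0,0,0]]'; python3 calc.py .488,-.331,.05,6.1 .488,-.331,.003,6.1
python3 - <<'E'
from cell import *;import cv2
a=read_camera("top");b=read_camera("side")
a=cv2.resize(a[110:240,390:520],None,fx=4,fy=4,interpolation=2);b=cv2.resize(b[230:360,380:500],None,fx=2,fy=2,interpolation=2)
import numpy as np
c=np.zeros((520,770,3),np.uint8);c[:,:520]=a;c[:260,525:765]=b;cv2.imwrite("pics/g1.png",c)
E
```

```text
time_s: 2.3
tool_pos: [0.4869, -0.3251, 0.1029]
tool_rot: [-180.0, 0.1, 5.9]
force: [0.8, 0.5, -0.8]
grip_width: 0.04
t 2.3 p [ 0.4869 -0.3251  0.1029] rot [-1.7998e+02  1.4000e-01  5.9100e+00] F [ 0.8  0.5 -0.8] w 0.04
-> 0.488 -0.331 0.05 6.1  row: [0.0005, 0.006, 0.0529] tw -0.0033
-> 0.488 -0.331 0.003 6.1  row: [0.0005, 0.006, 0.0999] tw -0.0033
```

View pics/g1.png

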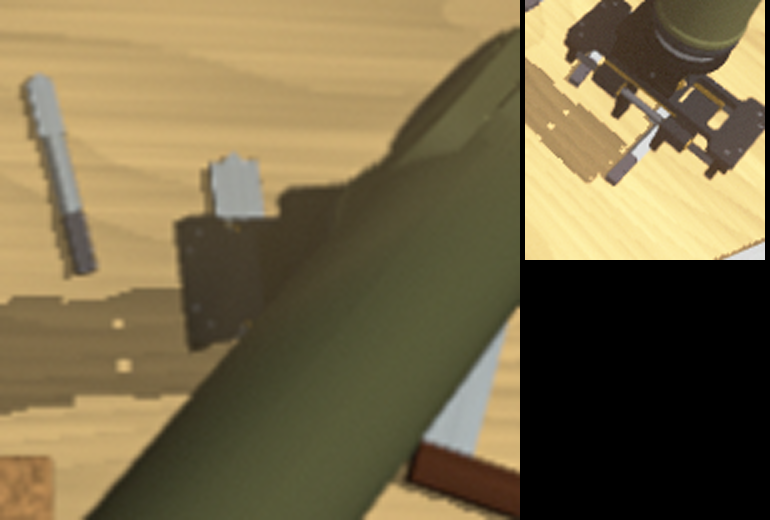

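The hand hangs over the bit_34 tang, and the blade still shows at (235,185) in the left crop. I'll go down and grasp.

```bash
python3 -m handwheel '[[0.04,0,0.006,0.03,0],[0.04,0,0.006,0.06,0],[0.04,0,0.006,0.085,0],[0.04,0,0.006,0.099,0],[0.04,0,0.006,0.099,0],[0.0,0,0.006,0.099,0],[0.0,0,0.006,0.099,0],[0.0,0,0.006,0.099,0],[0.0,0,0.006,0.099,0],[0.0,0,0.006,0.099,0]]' 45; python3 calc.py .488,-.331,.12,6.1 
```

```text
time_s: 3.4
tool_pos: [0.4895, -0.3299, 0.0057]
tool_rot: [180.0, -0.1, 6.1]
force: [-0.4, 0.7, 2.8]
grip_width: 0.0132
t 3.4 p [ 0.4895 -0.3299  0.0057] rot [ 1.7998e+02 -7.0000e-02  6.1300e+00] F [-0.4  0.7  2.8] w 0.0132
-> 0.488 -0.331 0.12 6.1  row: [-0.0016, 0.0009, -0.1143] tw 0.0004
```

```bash
python3 calc.py .488,.22,.11,17; python3 -m handwheel '[[0.0,0,0,-0.04,0],[0.0,0,0,-0.08,0],[0.0,0,0,-0.12,0]]'; python3 calc.py .488,.22,.11,17;
```

```text
t 3.4 p [ 0.4895 -0.3299  0.0057] rot [ 1.7998e+02 -7.0000e-02  6.1300e+00] F [-0.4  0.7  2.8] w 0.0132
-> 0.488 0.22 0.11 17.0  row: [0.0572, -0.547, -0.1043] tw -0.1898
time_s: 3.7
tool_pos: [0.4881, -0.3295, 0.1256]
tool_rot: [-180.0, 0.1, 6.1]
force: [1.0, -0.4, -2.4]
grip_width: 0.0136
t 3.7 p [ 0.4881 -0.3295  0.1256] rot [-1.7996e+02  1.0000e-01  6.0900e+00] F [ 1.  -0.4 -2.4] w 0.0136
-> 0.488 0.22 0.11 17.0  row: [0.0583, -0.5464, 0.0156] tw -0.1903
```

```bash
python3 -m handwheel '[[0,0.058,-0.546,0,-0.19],[0,0.058,-0.546,0,-0.19],[0,0.058,-0.546,0,-0.19],[0,0.058,-0.546,0,-0.19],[0,0.058,-0.546,0,-0.19],[0,0.058,-0.546,0,-0.19],[0,0.058,-0.546,0,-0.19],[0,0.058,-0.546,0,-0.19],[0,0.058,-0.546,0,-0.19],[0,0.058,-0.546,0,-0.19],[0,0.058,-0.546,0,-0.19],[0,0.058,-0.546,0.016,-0.19],[0,0.058,-0.546,0.016,-0.19],[0,0.058,-0.546,0.016,-0.19],[0,0.058,-0.546,0.016,-0.19]]'; python3 calc.py .488,.22,.11,17 
cat > look.py <<'E'
import sys,cv2,numpy as np
from cell import read_camera
n=sys.argv[1]
a=read_camera("top");b=read_camera("side")
cv2.imwrite(f"pics/{n}_t.png",a);cv2.imwrite(f"pics/{n}_s.png",b)
A=cv2.resize(a[120:220,195:325],None,fx=4,fy=4,interpolation=2);B=cv2.resize(b[120:220,250:380],None,fx=4,fy=4,interpolation=2)
A=A[:,:520];B=B
c=np.vstack([A[:300],B[:300]]) if 0 else np.hstack([cv2.resize(A,(400,308)),cv2.resize(B,(400,308))])
cv2.imwrite(f"pics/{n}.png",c)
E
python3 look.py c1
```

```text
time_s: 5.2
tool_pos: [0.489, 0.2176, 0.1094]
tool_rot: [180.0, -0.0, 16.8]
force: [-0.7, -0.5, -2.2]
grip_width: 0.0134
t 5.2 p [0.489  0.2176 0.1094] rot [ 1.7998e+02 -1.0000e-02  1.6840e+01] F [-0.7 -0.5 -2.2] w 0.0134
-> 0.488 0.22 0.11 17.0  row: [-0.0002, -0.0026, -0.0006] tw -0.0029
```

View pics/c1.png

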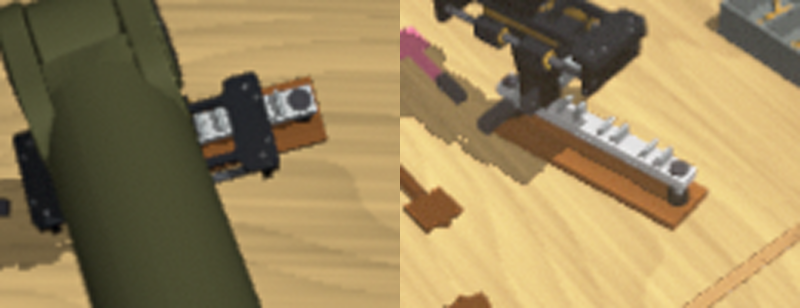

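View pics/c1_s.png

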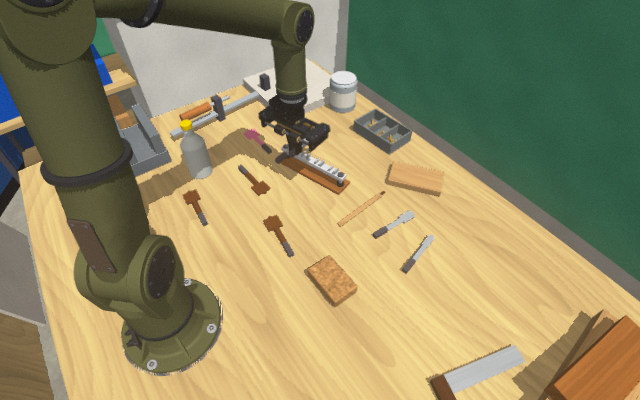

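```bash
python3 - <<'E'
from h import *
o=lambda p,o_,s:(np.array(p)+.5)/s-.5+o_
c,s=np.cos(np.radians(17)),np.sin(np.radians(17))
def loc(X): d=X[:,:2]-[.540,.2086]; return (np.c_[d@[c,s],d@[-s,c]]*1e3).round(1).tolist()
print("blade",loc(back("top",o([[110,92],[212,66],[230,160],[130,182]],[195,135],6.5),.062)))
print("tip tail",loc(back("top",o([[157,65]],[195,135],6.5),.059)),loc(back("top",o([[236,400],[218,303]],[195,135],6.5),.066)))
print("jaws",loc(back("top",o([[297,197],[338,187],[422,166],[462,154],[545,132],[587,123]],[195,135],6.5),.059)))
print("caps",loc(back("top",o([[135,245],[632,109]],[195,135],6.5),.055)))
# side
print("side blade",loc(back("side",o([[220,90],[290,40],[362,88],[292,132]],[265,130],8),.062)))
print("side jaws tops",loc(back("side",o([[305,185],[345,205],[418,243],[452,262],[530,305],[567,322]],[265,130],8),.062)))
E
```

```text
blade [[63.9, 97.9], [63.5, 55.5], [23.6, 57.6], [25.4, 98.6]]
tip tail [[70.7, 77.3]] [[-72.8, 78.0], [-33.0, 75.6]]
jaws [[2.4, 35.4], [2.1, 18.5], [1.6, -16.2], [2.2, -33.0], [2.2, -67.5], [1.4, -84.8]]
caps [[1.5, 103.5], [3.3, -104.0]]
side blade [[24.6, 97.9], [65.1, 95.5], [59.3, 54.2], [22.2, 59.5]]
side jaws tops [[1.4, 36.2], [1.8, 17.1], [1.9, -17.6], [1.3, -33.9], [0.4, -70.3], [1.4, -86.2]]
```

```bash
python3 -m handwheel '[[0,0,-0.0025,0.01,-0.003],[0,0,-0.0025,0.025,-0.003],[0,0,-0.0025,0.035,-0.003],[0,0,-0.0025,0.037,-0.003],[0,0,-0.0025,0.037,-0.003]]'; python3 calc.py .4889,.2202,.067,17; python3 look.py c2; python3 - <<'E'
import cv2
b=cv2.imread("pics/c2_s.png");cv2.imwrite("pics/c2z.png",cv2.resize(b[130:190,260:350],None,fx=8,fy=8,interpolation=2))
E
```

```text
time_s: 5.8
tool_pos: [0.4874, 0.2214, 0.0715]
tool_rot: [180.0, 0.1, 17.2]
force: [-0.5, 0.3, -2.1]
grip_width: 0.0131
t 5.8 p [0.4874 0.2214 0.0715] rot [1.7998e+02 5.0000e-02 1.7160e+01] F [-0.5  0.3 -2.1] w 0.0131
-> 0.4889 0.2202 0.067 17.0  row: [0.0011, 0.0016, 0.0045] tw 0.0029
```

View pics/c2z.png

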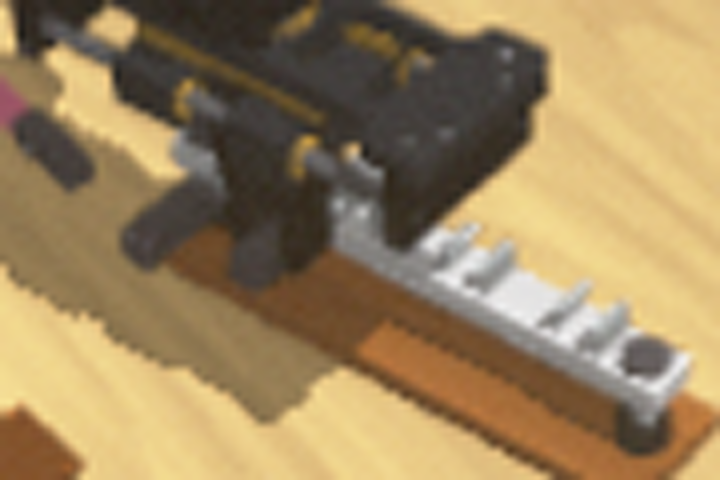

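```bash
python3 -m handwheel '[[0,0.0008,0.0006,0.003,0],[0,0.0008,0.0006,0.005,0],[0,0.0008,0.0006,0.005,0]]'; python3 -m handwheel '[[0,0,0,0.001,0],[0,0,0,0.002,0],[0,0,0,0.002,0]]';
```

```text
time_s: 6.2
tool_pos: [0.489, 0.2212, 0.067]
tool_rot: [180.0, -0.0, 17.2]
force: [0.4, -1.0, -2.7]
grip_width: 0.0133
time_s: 6.5
tool_pos: [0.4891, 0.2214, 0.0655]
tool_rot: [-180.0, -0.1, 17.2]
force: [-1.4, -1.2, 2.6]
grip_width: 0.0135
```

```bash
python3 -m handwheel '[[0,0,0,-0.001,0],[0.026,0,0,-0.001,0],[0.026,0,0,-0.001,0],[0.026,0,0,-0.001,0],[0.026,0,0,-0.015,0],[0.026,0,0,-0.04,0],[0.026,0,0,-0.04,0]]'; python3 look.py c3
```

```text
time_s: 7.2
tool_pos: [0.4912, 0.2227, 0.1091]
tool_rot: [-179.9, -0.4, 17.2]
force: [1.6, 0.3, 0.2]
grip_width: 0.0259
```

```bash
python3 - <<'E'
import cv2
b=cv2.imread("pics/c3_s.png");cv2.imwrite("pics/c3z.png",cv2.resize(b[130:190,260:350],None,fx=8,fy=8,interpolation=2))
E
```

```text
(no output)
```

View pics/c3z.png

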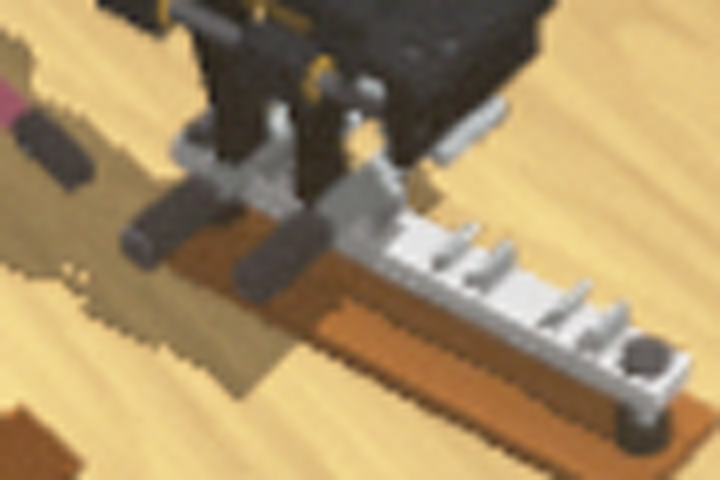

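The bit lies in clip2's mouth, parallel to the wide one, with its blade on the far side. Next I close the fingers, move over the clip and press.

```bash
python3 -m handwheel '[[0,0.02,0,0,0],[0,0.044,0,0,0],[0,0.044,0,0,0],[0,0.044,0,0,0]]' 20; python3 calc.py .5334,.2338,.08,17
```

```text
time_s: 7.7
tool_pos: [0.5301, 0.2339, 0.104]
tool_rot: [180.0, 0.1, 17.2]
force: [-1.0, -0.4, 1.1]
grip_width: 0.0039
t 7.7 p [0.5301 0.2339 0.104 ] rot [1.7996e+02 1.2000e-01 1.7160e+01] F [-1.  -0.4  1.1] w 0.0039
-> 0.5334 0.2338 0.08 17.0  row: [0.0031, 0.0011, 0.024] tw 0.0028
```

```bash
python3 -m handwheel '[[0,0.003,0.0005,0.012,0.002],[0,0.003,0.0005,0.022,0.002],[0,0.003,0.0005,0.025,0.002],[0,0.003,0.0005,0.025,0.002]]'; python3 calc.py .5334,.2338,.07,17
```

```text
time_s: 8.1
tool_pos: [0.5326, 0.2344, 0.0788]
tool_rot: [180.0, 0.1, 17.1]
force: [0.5, -0.8, 0.3]
grip_width: 0.0003
t 8.1 p [0.5326 0.2344 0.0788] rot [1.7997e+02 1.3000e-01 1.7070e+01] F [ 0.5 -0.8  0.3] w 0.0003
-> 0.5334 0.2338 0.07 17.0  row: [0.0006, 0.0008, 0.0088] tw 0.0012
```

Now a slow press, reading the force as I go.

```bash
python3 -m handwheel '[[0,0,0,0.002,0],[0,0,0,0.004,0],[0,0,0,0.005,0],[0,0,0,0.006,0]]'; python3 -m handwheel '[[0,0,0,0.001,0],[0,0,0,0.002,0]]'; python3 -m handwheel '[[0,0,0,0.001,0],[0,0,0,0.0015,0]]';
```

```text
time_s: 8.5
tool_pos: [0.5338, 0.2349, 0.0744]
tool_rot: [-180.0, -0.0, 17.1]
force: [-1.1, -0.6, 3.7]
grip_width: 0.0003
time_s: 8.7
tool_pos: [0.5341, 0.235, 0.0727]
tool_rot: [-180.0, -0.1, 17.1]
force: [-1.4, -1.1, 5.9]
grip_width: 0.0006
time_s: 8.9
tool_pos: [0.5342, 0.235, 0.0714]
tool_rot: [-180.0, -0.1, 17.1]
force: [-1.8, -0.9, 7.6]
grip_width: -0.0
```

```bash
python3 -m handwheel '[[0,0,0,0.001,0],[0,0,0,0.001,0]]';python3 -m handwheel '[[0,0,0,0.001,0],[0,0,0,0.001,0]]'
```

```text
time_s: 9.1
tool_pos: [0.5344, 0.2351, 0.0707]
tool_rot: [-180.0, -0.1, 17.1]
force: [-1.5, -1.6, 7.9]
grip_width: 0.0008
time_s: 9.3
tool_pos: [0.5345, 0.2351, 0.0699]
tool_rot: [-180.0, -0.1, 17.1]
force: [-1.9, -1.1, 9.1]
grip_width: 0.0004
```

```bash
for i in 1; do :; done; python3 -m handwheel '[[0,0,0,0.001,0],[0,0,0,0.0015,0]]';python3 -m handwheel '[[0,0,0,0.001,0],[0,0,0,0.0015,0]]';python3 -m handwheel '[[0,0,0,0.001,0],[0,0,0,0.0015,0]]'
```

```text
time_s: 9.5
tool_pos: [0.5347, 0.2352, 0.0687]
tool_rot: [-180.0, -0.1, 17.1]
force: [-1.7, -0.3, 9.9]
grip_width: 0.0002
time_s: 9.7
tool_pos: [0.5349, 0.2353, 0.0675]
tool_rot: [-180.0, -0.2, 17.1]
force: [-2.2, -1.9, 12.3]
grip_width: 0.0001
time_s: 9.9
tool_pos: [0.5351, 0.2355, 0.0653]
tool_rot: [-180.0, -0.2, 17.1]
force: [-0.4, 0.8, 5.7]
grip_width: 0.0004
```

```bash
python3 -m handwheel '[[0,0,0,0.0,0],[0,0,0,0.0,0]]';python3 -m handwheel '[[0,0,0,0.001,0],[0,0,0,0.002,0],[0,0,0,0.002,0]]';python3 -m handwheel '[[0,0,0,0.001,0],[0,0,0,0.002,0],[0,0,0,0.002,0]]'
```

```text
time_s: 10.1
tool_pos: [0.5351, 0.2354, 0.0652]
tool_rot: [-180.0, -0.2, 17.1]
force: [0.5, -0.7, 5.9]
grip_width: 0.0003
time_s: 10.4
tool_pos: [0.5351, 0.2354, 0.0635]
tool_rot: [-180.0, -0.2, 17.1]
force: [-0.6, -0.8, 8.2]
grip_width: 0.0004
time_s: 10.7
tool_pos: [0.5351, 0.2354, 0.062]
tool_rot: [-179.9, -0.2, 17.1]
force: [-0.3, -1.3, 11.1]
grip_width: 0.0005
```

```bash
python3 -m handwheel '[[0,0,0,0.001,0],[0,0,0,0.002,0],[0,0,0,0.002,0]]';python3 -m handwheel '[[0,0,0,-0.02,0],[0,0,0,-0.06,0],[0.03,-0.04,0.04,-0.1,0],[0.04,0,0.1,-0.1,0],[0.04,0,0.15,-0.1,0],[0.04,0,0.2,-0.1,0],[0.04,0,0.2,-0.1,0]]'; python3 look.py d1;python3 calc.py .554,-.091,.1,-1.7
```

```text
time_s: 11.0
tool_pos: [0.5352, 0.2354, 0.0605]
tool_rot: [-179.9, -0.2, 17.1]
force: [-2.5, -1.4, 14.8]
grip_width: 0.0007
time_s: 11.7
tool_pos: [0.5936, 0.0377, 0.1584]
tool_rot: [179.8, -0.1, 16.7]
force: [0.5, 1.0, 0.9]
grip_width: 0.0324
t 11.8 p [0.5935 0.0371 0.1581] rot [ 1.7982e+02 -3.0000e-02  1.6560e+01] F [ 0.8 -0.1 -0.4] w 0.0373
-> 0.554 -0.091 0.1 -1.7  row: [-0.0743, 0.1115, 0.0581] tw 0.3188
```

```bash
python3 - <<'E'
import cv2,numpy as np
b=cv2.imread("pics/d1_s.png");a=cv2.imread("pics/d1_t.png")
cv2.imwrite("pics/d1z.png",np.vstack([cv2.resize(x,None,fx=5,fy=5,interpolation=2) for x in(b[125:185,265:365],a[140:200,205:305])]))
E
```

```text
(no output)
```

View pics/d1z.png

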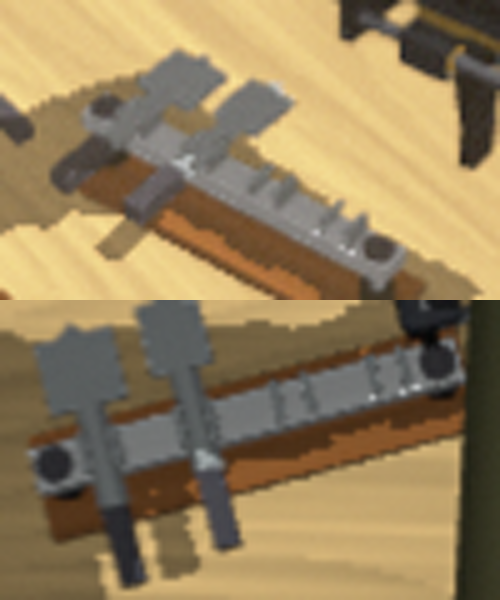

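```bash
cat >> h.py <<'E'
def loc(X,C=(.541,.2089)):
    c,s=np.cos(np.radians(17)),np.sin(np.radians(17)); d=np.atleast_2d(X)[:,:2]-C; return (np.c_[d@[c,s],d@[-s,c]]*1e3).round(1).tolist()
E
python3 - <<'E'
from h import *
a=cv2.imread("pics/d1_t.png");b=cv2.imread("pics/d1_s.png")
A=cv2.resize(a[130:200,210:270],None,fx=8,fy=8,interpolation=2);B=cv2.resize(b[132:172,272:327],None,fx=8,fy=8,interpolation=2)
c=np.zeros((560,480+440,3),np.uint8);c[:,:480]=A;c[:320,480:]=B;cv2.imwrite("pics/d1y.png",c[:,:].copy()[:,:800])
o=lambda p,o_,s:(np.array(p)+.5)/s-.5+o_
print("tails",loc(back("top",o([[230,245],[133,283]],[205,140],5),.064)))
E
```

```text
tails [[-67.8, 24.3], [-73.9, 77.5]]
```

View pics/d1y.png

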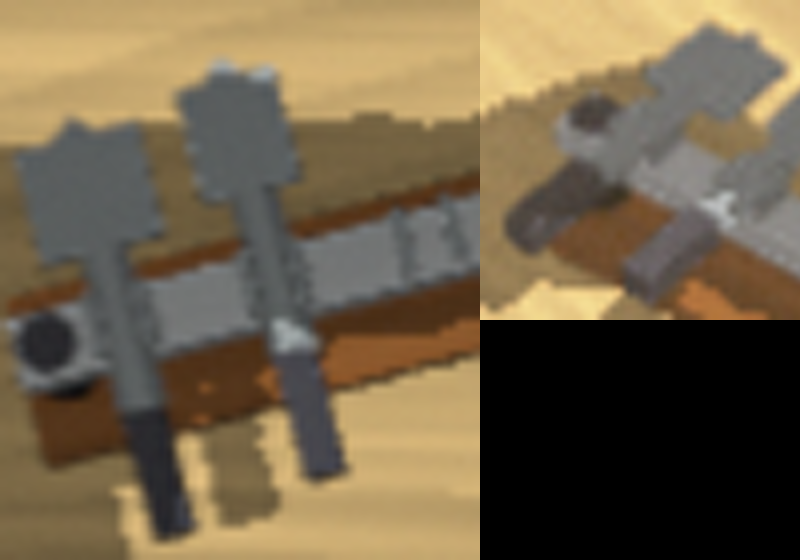

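bit_34 sits in clip2, level with the wide bit and parallel to it. The tail reads -67.8 mm against -69 nominal. Next is bit_26.

```bash
python3 calc.py .5545,-.0904,.08,-1.7; python3 -m handwheel '[[0.04,-0.0740,0.111,0.02,0.319],[0.04,-0.0740,0.111,0.04,0.319],[0.04,-0.0740,0.111,0.058,0.319],[0.04,-0.0740,0.111,0.078,0.319],[0.04,-0.0740,0.111,0.078,0.319],[0.04,-0.0740,0.111,0.078,0.319]]';python3 calc.py .5545,-.0904,.004,-1.7;
```

```text
t 11.8 p [0.5935 0.0371 0.1581] rot [ 1.7982e+02 -3.0000e-02  1.6560e+01] F [ 0.8 -0.1 -0.4] w 0.0373
-> 0.5545 -0.0904 0.08 -1.7  row: [-0.0737, 0.1111, 0.0781] tw 0.3188
time_s: 12.4
tool_pos: [0.5546, -0.0824, 0.08]
tool_rot: [-180.0, 0.0, -1.1]
force: [-0.3, 1.1, 0.8]
grip_width: 0.0396
t 12.4 p [ 0.5546 -0.0824  0.08  ] rot [-1.7996e+02  1.0000e-02 -1.0900e+00] F [-0.3  1.1  0.8] w 0.0396
-> 0.5545 -0.0904 0.004 -1.7  row: [0.0001, 0.008, 0.076] tw 0.0107
```

```bash
python3 -m handwheel '[[0.04,0,0.006,0.02,0.008],[0.04,0,0.006,0.03,0.008],[0.04,0,0.006,0.03,0.008]]';python3 calc.py .5545,-.0904,.004,-1.7;
```

```text
time_s: 12.7
tool_pos: [0.5538, -0.0887, 0.0494]
tool_rot: [-180.0, 0.1, -1.6]
force: [0.2, -0.2, 0.2]
grip_width: 0.0402
t 12.7 p [ 0.5538 -0.0887  0.0494] rot [-1.7998e+02  9.0000e-02 -1.5600e+00] F [ 0.2 -0.2  0.2] w 0.0402
-> 0.5545 -0.0904 0.004 -1.7  row: [0.0007, 0.0016, 0.0454] tw 0.0025
```

```bash
python3 -m handwheel '[[0.04,0.0005,0.0015,0.025,0],[0.04,0.0005,0.0015,0.04,0],[0.04,0.0005,0.0015,0.045,0],[0.04,0.0005,0.0015,0.045,0],[0.0,0.0005,0.0015,0.045,0],[0,0.0005,0.0015,0.045,0],[0,0.0005,0.0015,0.045,0],[0,0.0005,0.0015,0.045,0],[0,0.0005,0.0015,0.045,0]]' 45;python3 calc.py .5545,-.0904,.12,-1.7;
```

```text
time_s: 13.6
tool_pos: [0.5549, -0.0915, 0.0055]
tool_rot: [-180.0, -0.0, -1.7]
force: [-0.5, 1.1, 3.4]
grip_width: 0.0136
t 13.6 p [ 0.5549 -0.0915  0.0055] rot [-1.7997e+02 -4.0000e-02 -1.6700e+00] F [-0.5  1.1  3.4] w 0.0136
-> 0.5545 -0.0904 0.12 -1.7  row: [-0.0004, -0.0011, -0.1145] tw 0.0005
```

```bash
python3 calc.py .5046,.1705,.115,17; python3 -m handwheel '[[0,0,0,-0.04,0],[0,0,0,-0.09,0],[0,-0.058,-0.26,-0.12,-0.326],[0,-0.058,-0.26,-0.12,-0.326],[0,-0.058,-0.26,-0.12,-0.326],[0,-0.058,-0.26,-0.12,-0.326],[0,-0.058,-0.26,-0.12,-0.326],[0,-0.058,-0.26,-0.11,-0.326],[0,-0.058,-0.26,-0.11,-0.326],[0,-0.058,-0.26,-0.11,-0.326],[0,-0.058,-0.26,-0.11,-0.326]]';python3 calc.py .5046,.1705,.075,17
```

```text
t 13.6 p [ 0.5549 -0.0915  0.0055] rot [-1.7997e+02 -4.0000e-02 -1.6700e+00] F [-0.5  1.1  3.4] w 0.0136
-> 0.5046 0.1705 0.115 17.0  row: [-0.0579, -0.2604, -0.1095] tw -0.3258
time_s: 14.7
tool_pos: [0.5045, 0.1678, 0.1149]
tool_rot: [179.9, 0.0, 16.8]
force: [0.5, -0.2, -2.0]
grip_width: 0.0134
t 14.7 p [0.5045 0.1678 0.1149] rot [1.7995e+02 2.0000e-02 1.6850e+01] F [ 0.5 -0.2 -2. ] w 0.0134
-> 0.5046 0.1705 0.075 17.0  row: [0.0009, -0.0026, 0.0399] tw -0.0027
```

```bash
python3 -m handwheel '[[0,0,-0.0015,0.015,-0.002],[0,0,-0.0015,0.03,-0.002],[0,0,-0.0015,0.04,-0.002],[0,0,-0.0015,0.042,-0.002],[0,0,-0.0015,0.042,-0.002],[0,0,-0.0015,0.042,-0.002]]';python3 calc.py .5046,.1705,.067,17
```

```text
time_s: 15.3
tool_pos: [0.5044, 0.1711, 0.0736]
tool_rot: [-180.0, -0.1, 17.1]
force: [0.4, 0.1, -2.3]
grip_width: 0.0132
t 15.3 p [0.5044 0.1711 0.0736] rot [-1.7999e+02 -7.0000e-02  1.7080e+01] F [ 0.4  0.1 -2.3] w 0.0132
-> 0.5046 0.1705 0.067 17.0  row: [0.0, 0.0007, 0.0066] tw 0.0015
```

```bash
python3 -m handwheel '[[0,0,0.0005,0.003,0.001],[0,0,0.0005,0.0055,0.001],[0,0,0.0005,0.0065,0.001],[0,0,0.0005,0.0065,0.001]]'; python3 -m handwheel '[[0,0,0,0.001,0],[0,0,0,0.0015,0],[0,0,0,0.0015,0]]'
```

```text
time_s: 15.7
tool_pos: [0.5038, 0.1708, 0.0664]
tool_rot: [-180.0, 0.0, 17.1]
force: [-0.4, -0.6, -0.9]
grip_width: 0.0134
time_s: 16.0
tool_pos: [0.504, 0.1709, 0.0653]
tool_rot: [-180.0, -0.0, 17.1]
force: [-1.8, 0.3, 1.2]
grip_width: 0.0135
```

Contact at the expected height. I release, retreat, and press at the clip.

```bash
python3 -m handwheel '[[0.026,0,0,0,0],[0.026,0,0,0,0],[0.026,0,0,0,0],[0.026,0,0,-0.015,0],[0.026,0,0,-0.04,0],[0,0.02,0,-0.04,0],[0,0.046,0,-0.04,0],[0,0.046,0,-0.04,0],[0,0.046,0,-0.04,0],[0,0.046,0,-0.04,0]]' 20;python3 look.py e1; python3 calc.py .5486,.184,.08,17; python3 - <<'E'
import cv2,numpy as np
b=cv2.imread("pics/e1_s.png")
cv2.imwrite("pics/e1z.png",cv2.resize(b[125:185,265:365],None,fx=7,fy=7,interpolation=2))
E
```

```text
time_s: 17.0
tool_pos: [0.547, 0.1838, 0.1045]
tool_rot: [180.0, 0.1, 17.1]
force: [-0.5, -0.2, 0.6]
grip_width: 0.0013
t 17.1 p [0.5471 0.184  0.1048] rot [-1.7999e+02  4.0000e-02  1.7060e+01] F [-0.   0.6  0. ] w 0.0007
-> 0.5486 0.184 0.08 17.0  row: [0.0015, 0.0005, 0.0248] tw 0.001
```

View pics/e1z.png

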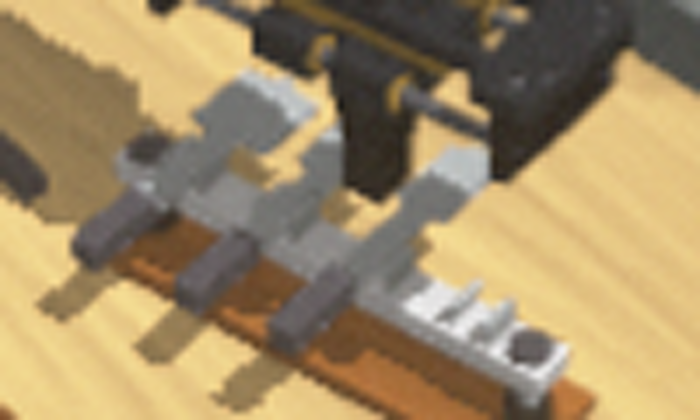

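bit_26 lies in clip1's mouth, and the closed fingers hang above it. Press.

```bash
python3 -m handwheel '[[0,0.0005,0,0.012,0],[0,0.0005,0,0.024,0],[0,0.0005,0,0.029,0],[0,0.0005,0,0.032,0],[0,0.0005,0,0.034,0],[0,0.0005,0,0.035,0],[0,0.0005,0,0.035,0]]';python3 -m handwheel '[[0,0,0,0.001,0],[0,0,0,0.002,0]]';python3 -m handwheel '[[0,0,0,0.001,0],[0,0,0,0.001,0]]';
```

```text
time_s: 17.8
tool_pos: [0.5482, 0.1844, 0.0706]
tool_rot: [-180.0, 0.0, 17.1]
force: [-2.8, -0.8, 5.6]
grip_width: 0.0003
time_s: 18.0
tool_pos: [0.5485, 0.1845, 0.069]
tool_rot: [-180.0, -0.0, 17.1]
force: [-3.6, -0.9, 8.0]
grip_width: 0.0007
time_s: 18.2
tool_pos: [0.5487, 0.1846, 0.0683]
tool_rot: [-180.0, -0.0, 17.1]
force: [-3.3, -1.7, 8.8]
grip_width: 0.0005
```

```bash
python3 -m handwheel '[[0,0,0,0.001,0],[0,0,0,0.0015,0]]';python3 -m handwheel '[[0,0,0,0.001,0],[0,0,0,0.0015,0]]';python3 -m handwheel '[[0,0,0,0.001,0],[0,0,0,0.0015,0]]'
```

```text
time_s: 18.4
tool_pos: [0.5489, 0.1847, 0.0671]
tool_rot: [-180.0, -0.1, 17.1]
force: [-2.6, -0.8, 9.9]
grip_width: 0.0006
time_s: 18.6
tool_pos: [0.5495, 0.1849, 0.0651]
tool_rot: [-180.0, -0.2, 17.1]
force: [0.8, 0.3, 4.2]
grip_width: 0.0007
time_s: 18.8
tool_pos: [0.5495, 0.1848, 0.0634]
tool_rot: [-180.0, -0.2, 17.1]
force: [0.1, 0.1, 7.0]
grip_width: 0.0004
```

It snapped down, with the force falling from about 10 to 4 N. I seat it a bit more and lift.

```bash
python3 -m handwheel '[[0,0,0,0.001,0],[0,0,0,0.002,0],[0,0,0,0.003,0],[0,0,0,0.003,0]]';python3 -m handwheel '[[0,0,0,-0.02,0],[0,0,0,-0.06,0],[0.04,0,0.04,-0.1,0],[0.04,0,0.09,-0.1,0],[0.04,0,0.14,-0.1,0],[0.04,0,0.19,-0.1,0],[0.04,0,0.24,-0.1,0],[0.04,0,0.28,-0.1,0],[0.04,0,0.28,-0.1,0],[0.04,0,0.28,-0.1,0]]'; python3 look.py f1;python3 calc.py .545,-.21,.06,13.7; python3 - <<'E'
from h import *
a=cv2.imread("pics/f1_t.png");b=cv2.imread("pics/f1_s.png")
A=cv2.resize(a[130:200,210:310],None,fx=5,fy=5,interpolation=2);B=cv2.resize(b[130:185,275:375],None,fx=5,fy=5,interpolation=2)
cv2.imwrite("pics/f1y.png",np.vstack([A,B])[:600])
E
```

```text
time_s: 19.2
tool_pos: [0.5496, 0.1848, 0.0611]
tool_rot: [-180.0, -0.2, 17.1]
force: [-1.9, -0.7, 12.1]
grip_width: 0.0006
time_s: 20.2
tool_pos: [0.63, -0.085, 0.1586]
tool_rot: [180.0, 0.1, 16.9]
force: [-0.6, 0.4, 0.1]
grip_width: 0.0394
t 20.3 p [ 0.6302 -0.0814  0.1587] rot [-1.7991e+02  4.0000e-02  1.7170e+01] F [ 0.   0.3 -0.2] w 0.0399
-> 0.545 -0.21 0.06 13.7  row: [-0.1194, 0.0977, 0.0987] tw 0.0605
```

View pics/f1y.png

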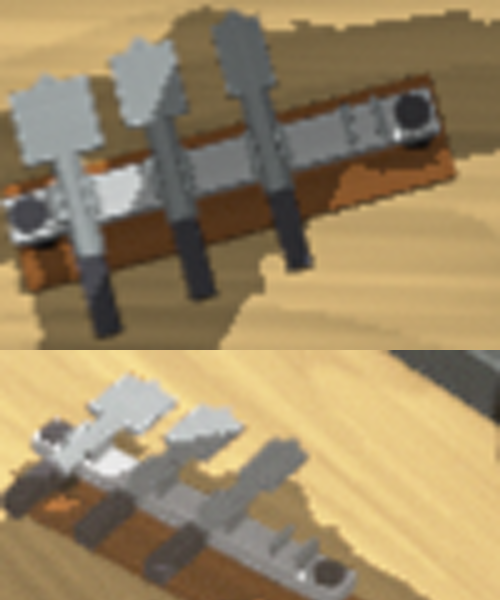

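bit_26 is level with its neighbours and parallel to them. Next is bit_18.

```bash
python3 -m handwheel '[[0.04,-0.119,0.098,0.03,0.06],[0.04,-0.119,0.098,0.06,0.06],[0.04,-0.119,0.098,0.09,0.06],[0.04,-0.119,0.098,0.11,0.06],[0.04,-0.119,0.098,0.11,0.06],[0.04,-0.119,0.098,0.11,0.06],[0.04,-0.119,0.098,0.11,0.06]]'; python3 calc.py .545,-.21,.004,13.75
```

```text
time_s: 21.0
tool_pos: [0.5477, -0.2097, 0.0507]
tool_rot: [180.0, -0.2, 13.8]
force: [0.4, -0.2, 1.0]
grip_width: 0.0401
t 21.0 p [ 0.5477 -0.2097  0.0507] rot [ 1.7999e+02 -1.6000e-01  1.3840e+01] F [ 0.4 -0.2  1. ] w 0.0401
-> 0.545 -0.21 0.004 13.75  row: [-0.0027, -0.0004, 0.0467] tw 0.0015
```

```bash
python3 -m handwheel '[[0.04,-0.002,0,0.025,0],[0.04,-0.002,0,0.04,0],[0.04,-0.002,0,0.046,0],[0.04,-0.002,0,0.046,0],[0,-0.002,0,0.046,0],[0,-0.002,0,0.046,0],[0,-0.002,0,0.046,0],[0,-0.002,0,0.046,0],[0,-0.002,0,0.046,0]]' 45;python3 calc.py .545,-.21,.12,13.75
```

```text
time_s: 21.9
tool_pos: [0.5438, -0.2121, 0.0039]
tool_rot: [-180.0, -0.0, 13.6]
force: [-0.4, 1.4, 3.6]
grip_width: 0.0135
t 21.9 p [ 0.5438 -0.2121  0.0039] rot [-1.7998e+02 -4.0000e-02  1.3630e+01] F [-0.4  1.4  3.6] w 0.0135
-> 0.545 -0.21 0.12 13.75  row: [0.0016, -0.0017, -0.1161] tw -0.0021
```

```bash
python3 - <<'E'
from h import *
o=lambda p,o_,s:(np.array(p)+.5)/s-.5+o_
print("tails 42 34 26",loc(back("top",o([[108,334],[204,296],[298,267]],[210,130],5),.064)))
print("points",loc(back("top",o([[48,75],[140,38],[233,12]],[210,130],5),.059)))
C=np.array([.541,.2089])-.078*np.array([-.2924,.9563]);print(C,C-.0425*np.array([.9563,.2924]))
E
python3 calc.py .5232,.1219,.115,17
```

```text
tails 42 34 26 [[-74.4, 77.6], [-68.1, 25.0], [-66.1, -25.6]]
points [[69.3, 76.1], [76.0, 24.4], [76.9, -26.5]]
[0.5638072 0.1343086] [0.52316445 0.1218816 ]
t 21.9 p [ 0.5438 -0.2121  0.0039] rot [-1.7998e+02 -4.0000e-02  1.3630e+01] F [-0.4  1.4  3.6] w 0.0135
-> 0.5232 0.1219 0.115 17.0  row: [0.0587, -0.3294, -0.1111] tw -0.0588
```

```bash
python3 -m handwheel '[[0,0,0,-0.04,0],[0,0,0,-0.09,0],[0,0.059,-0.329,-0.12,-0.059],[0,0.059,-0.329,-0.12,-0.059],[0,0.059,-0.329,-0.12,-0.059],[0,0.059,-0.329,-0.12,-0.059],[0,0.059,-0.329,-0.12,-0.059],[0,0.059,-0.329,-0.12,-0.059],[0,0.059,-0.329,-0.11,-0.059],[0,0.059,-0.329,-0.11,-0.059],[0,0.059,-0.329,-0.11,-0.059],[0,0.059,-0.329,-0.11,-0.059]]';python3 calc.py .5232,.1219,.072,17
```

```text
time_s: 23.1
tool_pos: [0.5234, 0.1194, 0.1133]
tool_rot: [179.9, 0.0, 16.9]
force: [0.4, -0.4, -1.6]
grip_width: 0.0131
t 23.1 p [0.5234 0.1194 0.1133] rot [1.7995e+02 3.0000e-02 1.6880e+01] F [ 0.4 -0.4 -1.6] w 0.0131
-> 0.5232 0.1219 0.072 17.0  row: [0.0005, -0.0024, 0.0413] tw -0.0021
```

```bash
python3 -m handwheel '[[0,0,-0.001,0.015,-0.001],[0,0,-0.001,0.03,-0.001],[0,0,-0.001,0.04,-0.001],[0,0,-0.001,0.042,-0.001],[0,0,-0.001,0.042,-0.001],[0,0,-0.001,0.042,-0.001]]';python3 calc.py .5232,.1219,.0645,17
```

```text
time_s: 23.7
tool_pos: [0.5235, 0.1222, 0.0717]
tool_rot: [180.0, -0.0, 17.1]
force: [0.4, 0.7, -1.5]
grip_width: 0.0134
t 23.7 p [0.5235 0.1222 0.0717] rot [ 1.7999e+02 -4.0000e-02  1.7050e+01] F [ 0.4  0.7 -1.5] w 0.0134
-> 0.5232 0.1219 0.0645 17.0  row: [-0.0004, 0.0002, 0.0072] tw 0.0009
```

```bash
python3 -m handwheel '[[0,0,0,0.003,0],[0,0,0,0.0055,0],[0,0,0,0.0065,0],[0,0,0,0.0065,0]]'; python3 -m handwheel '[[0,0,0,0.001,0],[0,0,0,0.0015,0],[0,0,0,0.0015,0]]'
```

```text
time_s: 24.1
tool_pos: [0.5231, 0.1223, 0.065]
tool_rot: [180.0, -0.0, 17.1]
force: [-0.2, -0.6, -2.2]
grip_width: 0.0134
time_s: 24.4
tool_pos: [0.5232, 0.1223, 0.0637]
tool_rot: [-180.0, -0.0, 17.1]
force: [-1.0, -0.3, 0.6]
grip_width: 0.014
```

```bash
python3 -m handwheel '[[0.026,0,0,0,0],[0.026,0,0,0,0],[0.026,0,0,0,0],[0.026,0,0,-0.015,0],[0.026,0,0,-0.04,0],[0,0.02,0,-0.04,0],[0,0.0425,0,-0.04,0],[0,0.0425,0,-0.04,0],[0,0.0425,0,-0.04,0],[0,0.0425,0,-0.04,0]]' 20;python3 look.py k1; python3 calc.py .5638,.1343,.08,17; python3 - <<'E'
import cv2,numpy as np
b=cv2.imread("pics/k1_s.png")
cv2.imwrite("pics/k1z.png",cv2.resize(b[125:185,265:365],None,fx=7,fy=7,interpolation=2))
E
```

```text
time_s: 25.4
tool_pos: [0.563, 0.1344, 0.1037]
tool_rot: [-180.0, 0.0, 17.0]
force: [0.2, -0.0, -0.5]
grip_width: 0.0013
t 25.5 p [0.563  0.1345 0.1036] rot [-1.7998e+02  2.0000e-02  1.7050e+01] F [-0.1  0.7  0.2] w 0.0002
-> 0.5638 0.1343 0.08 17.0  row: [0.0007, 0.0004, 0.0236] tw 0.0009
```

View pics/k1z.png

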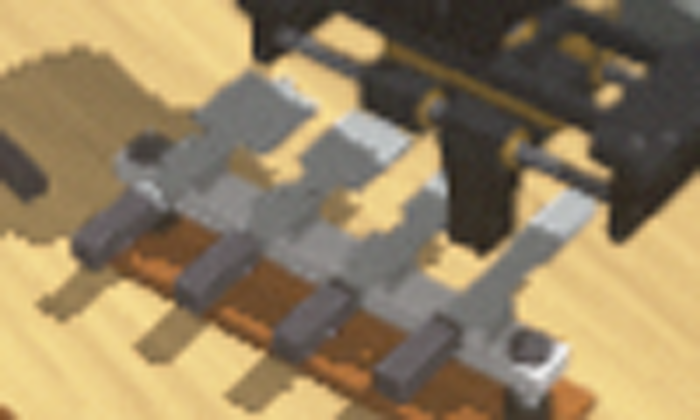

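bit_18 lies in clip0's mouth. Press.

```bash
python3 -m handwheel '[[0,0,0,0.012,0],[0,0,0,0.024,0],[0,0,0,0.029,0],[0,0,0,0.032,0],[0,0,0,0.034,0],[0,0,0,0.034,0]]';python3 -m handwheel '[[0,0,0,0.001,0],[0,0,0,0.002,0]]';python3 -m handwheel '[[0,0,0,0.001,0],[0,0,0,0.0015,0]]';python3 -m handwheel '[[0,0,0,0.001,0],[0,0,0,0.001,0]]';
```

```text
time_s: 26.1
tool_pos: [0.5634, 0.1346, 0.0697]
tool_rot: [-180.0, 0.1, 17.1]
force: [-2.6, -0.7, 6.6]
grip_width: 0.0005
time_s: 26.3
tool_pos: [0.5637, 0.1347, 0.0683]
tool_rot: [-180.0, 0.0, 17.1]
force: [-2.7, -0.6, 8.8]
grip_width: 0.0003
time_s: 26.5
tool_pos: [0.564, 0.1349, 0.0671]
tool_rot: [-180.0, -0.0, 17.1]
force: [-3.5, -0.6, 9.4]
grip_width: 0.0003
time_s: 26.7
tool_pos: [0.5641, 0.1349, 0.0664]
tool_rot: [-180.0, -0.0, 17.1]
force: [-3.4, -1.1, 9.5]
grip_width: 0.0007
```

```bash
python3 -m handwheel '[[0,0,0,0.001,0],[0,0,0,0.001,0]]';python3 -m handwheel '[[0,0,0,0.001,0],[0,0,0,0.001,0]]'
```

```text
time_s: 26.9
tool_pos: [0.5646, 0.135, 0.065]
tool_rot: [-180.0, -0.1, 17.1]
force: [-0.6, -0.3, 7.6]
grip_width: 0.0005
time_s: 27.1
tool_pos: [0.5646, 0.135, 0.0635]
tool_rot: [180.0, -0.1, 17.1]
force: [0.5, 0.6, 5.3]
grip_width: 0.0003
```

```bash
python3 -m handwheel '[[0,0,0,0.001,0],[0,0,0,0.002,0],[0,0,0,0.002,0]]';python3 -m handwheel '[[0,0,0,0.001,0],[0,0,0,0.002,0],[0,0,0,0.002,0]]'; python3 -m handwheel '[[0,0,0,-0.02,0],[0,0,0,-0.06,0],[0,0,0.04,-0.1,0],[0,0,0.09,-0.1,0],[0,0,0.14,-0.1,0],[0,0,0.19,-0.1,0],[0,0,0.24,-0.1,0],[0,0,0.28,-0.1,0],[0,-0.05,0.33,-0.1,0],[0,-0.1,0.35,-0.1,0],[0,-0.1,0.35,-0.1,0],[0,-0.1,0.35,-0.1,0]]'; python3 look.py m1; python3 - <<'E'
from h import *
a=cv2.imread("pics/m1_t.png");b=cv2.imread("pics/m1_s.png")
A=cv2.resize(a[130:200,210:320],None,fx=7,fy=7,interpolation=2);B=cv2.resize(b[130:195,270:370],None,fx=8,fy=8,interpolation=2)
cv2.imwrite("pics/m1a.png",A);cv2.imwrite("pics/m1b.png",B)
E
```

```text
time_s: 27.4
tool_pos: [0.5646, 0.135, 0.0618]
tool_rot: [-180.0, -0.1, 17.1]
force: [0.1, -0.0, 8.2]
grip_width: 0.0005
time_s: 27.7
tool_pos: [0.5646, 0.135, 0.0603]
tool_rot: [-180.0, -0.1, 17.1]
force: [-2.0, -0.8, 10.7]
grip_width: 0.0007
time_s: 28.9
tool_pos: [0.5669, -0.2338, 0.1585]
tool_rot: [180.0, 0.1, 16.6]
force: [0.0, -0.1, 0.4]
grip_width: 0.0005
```

View pics/m1a.png

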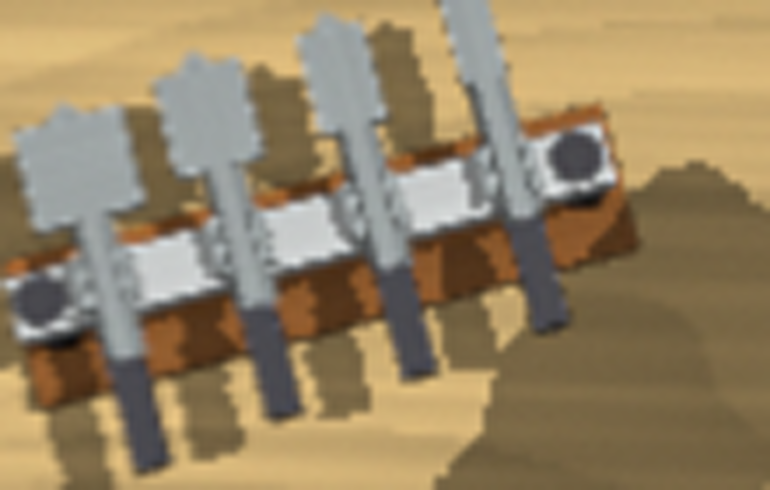

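View pics/m1b.png

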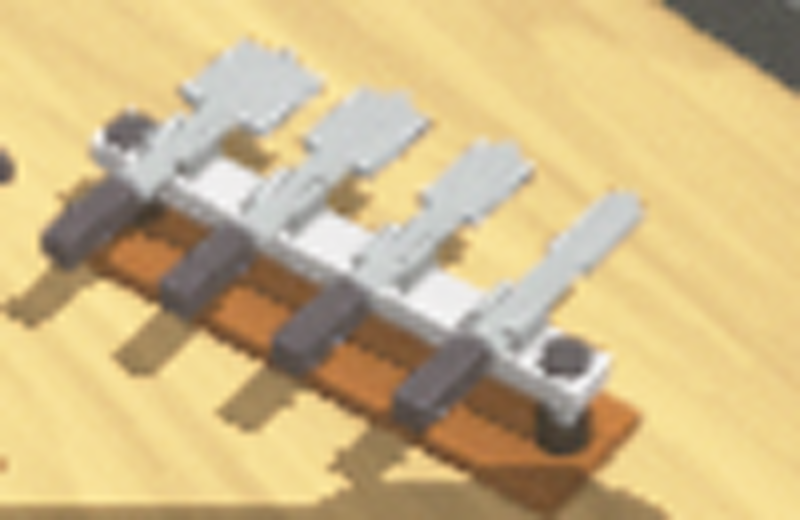

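View pics/m1_t.png

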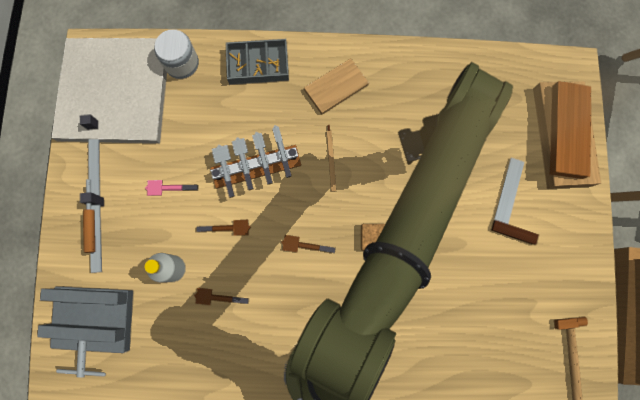

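```bash
python3 - <<'E'
from h import *
o=lambda p,o_,s:(np.array(p)+.5)/s-.5+o_
t=o([[152,466],[284,415],[417,374],[551,329]],[210,130],7);s=o([[60,247],[178,298],[289,355],[412,408]],[270,130],8)
# blade: left-bottom/ tip points
tt=o([[66,105],[195,57],[325,14]],[210,130],7); ss=o([[318,80],[424,122],[528,165]],[270,130],8)
def tri(a,b):
    f=lambda X:np.r_[proj("top",X)[0]-a,proj("side",X)[0]-b]
    r=least_squares(f,[.54,.2,.06]); return r.x,np.abs(r.fun).max()
for a,b in zip(t,s):
    X,e=tri(a,b); print("tail",loc(X),X[2].round(4),e.round(2))
E
```

```text
tail [[-72.5, 77.0]] 0.0607 0.36
tail [[-66.4, 25.2]] 0.0598 0.48
tail [[-64.6, -26.0]] 0.06 0.37
tail [[-61.4, -78.5]] 0.0628 0.55
```

```bash
python3 -c "
from cell import *
sign_off();print(get_obs()['time_s'])"
```

```text
the job is handed in; nothing more can be done
the job is handed in; nothing more can be done
```

The three loose bits are back on the rail and the job is handed in at about 29 s. They are in order of width: bit_34 in clip2, bit_26 in clip1 and bit_18 in clip0. Their blades point the same way as the wide bit, which is still in clip3.

- **Pressing:** I laid each bit in its clip's mouth and pressed over the clip with closed fingers. The push peaked at about 10–12 N before each snap, when the force fell. I then seated each bit at 11–15 N, well under the 28 N at which the rail bottoms out.
- **Final pictures:** All four bits are parallel on the rail, and each tail is within about 3 mm of where it should be along the bit. The sanding block is mostly hidden by the arm in the last top view; the other loose things look unmoved.
- **Heights:** The three tails came out within about 2 mm of the wide bit's; an unclicked bit would stand 8–9 mm higher. bit_18 measured about 2 mm high. Its press readings put it no higher than the other two, so I took that as pixel error.
- **Disagreement:** The tool's height readings ran about 2 mm above nominal at first contact with bit_34 and again once it was home. The drop of about 8 mm still matched a full click.

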